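Line a tube up over a V-block

ROBOT

A 7-joint arm with a two-finger parallel gripper is mounted at the origin on a cart in front of the work surface, level with it; the furniture and walls round the work are solid. World frame = base frame: x ahead of the robot, y to its left, z up, the work surface at z = 0. Lengths are in m, angles in rad, forces in N, time in s.
With the tool pointing down it reaches from about 0.425 to 0.875 m from the base axis. Payload 4.7 kg.
Tool frame: the origin (TCP) lies on the mounting face of the last link; the fingertips stand 182 mm ahead of it and the grasp point (between the pads) lies 164 mm ahead of it; z points along the fingers, y is the direction in which the jaws open and shut (so a half turn about z gives the same grasp; the last joint's range is limited). The gripper opens to 87 mm and grips with 3 to 60 N. Pads are 19 mm wide; open, the fingers measure 117 mm over their backs; the gripper's body (75 mm by 190 mm) begins 51 mm behind the grasp point.
Start: joints at [-1.218, 0.321, -0.07, 1.45, 0.023, 1.371, -0.057], TCP at [0.216, 0.613, 0.405] pointing down, gripper open.
Joint ranges: [-2.86, 2.86], [-0.3, 2.09], [-1.38, 1.24], [0.06, 2.45], [-1.56, 4.7], [0.09, 2.05], [-2.69, 2.69]. Speed limits (rad/s): [2.57, 2.57, 3.14, 3.14, 3.14, 3.14, 3.14].

INTERFACE

Orientations are given as a rotation vector (axis times angle).
In Python, from bench import ctrl gives the robot as it stands. The module is installed in compiled form; this text tells all that it offers.
- The arm moves only by the tool play_rows, never from a script. Its argument "targets" is text: rows parted by semicolons, each of 7 numbers parted by spaces: the shift along the tool's x, y, z in cm, then the turn, a rotation vector about the tool's x, y, z in rad, then the opening, from -1 (shut) to 1 (fully open). In form: x y z ax ay az grip; .... A call has 1 to 20 rows; each row shifts and turns the pose as measured when the row begins, along the tool's axes as they then stand; what a row does not reach is not made up. A row lasts 1/8 s, in which the tool goes at most 62.5 mm and 10.7 degrees, less where a joint would pass 70% of its speed; a pose out of reach is approached as far as the arm can. A call is refused whole if a number of a shift passes 6.25 or a number of a turn 0.188, either way. A call with a gripper value outside its range is refused whole. The fingers move at their own pace and stop on an object; "newtons" is the grip in N (left out, the last holds). Time passes only in rows, so rows that do not move let the fingers close. It gives the time, the measured TCP pose, the force and the opening at its end, in the units of the state.
- ctrl.get_state(): the state, without advancing time (a new reading comes with each control period).
- ctrl.get_image(name): name is "scene" or "top" or "wrist"; returns a dict with "pixels" (400x640x3 uint8, blue, green, red), "depth" (400x640 float32, m along the optical axis (not along the pixel's ray), 0 where there is no reading), "intrinsics" (3x3 intrinsics, pixels), "R" (3x3) and "t" (3): a world point X has camera coordinates R X + t. Camera axes: x right, y down, z forward; pixel columns grow to the right and rows downward; lengths in m; the calibration is good to about 2 mm. A picture is of the moment at which its call begins.
- ctrl.close_job(): hands the job in, once; it reports no verdict.
The state is a dict: "time": time; "joint_positions": joint angles; "qd": joint speeds; "joint_torque": joint torques, N m; "position": TCP position; "tool_rot": TCP orientation; "ft_force": force on the tool from outside, world axes, zero at the start; "torque": the same for the moment, N m; "grip_width": opening from 0.0 (shut) to 1.0 (fully open).
Only numpy, scipy, OpenCV 4.12 (cv2) and the standard library are available. Lean on these libraries where they do the work, as an engineer would, in place of code of your own. Each camera call takes 0.05 s, during which the arm holds its last target.

TASK

Take the longer of the two lying black tubes out of the parts bin on the raised board, carry it over the top of the things that stand in between, and hold it level about a centimetre above the V-block, centred over the groove and in line with it, so that I can check the fit before it is seated. Finish with the tube still in the gripper, hovering still: it must not touch the V-block or the plate, nor may the gripper. Leave the other parts in the bin, and do not knock over or push away the standing things.

Things in the scene. Friction and masses are not known exactly. Their poses are not given: they have to be found in the camera images.
- tube_mid (a point): Centre of the long tube (black post holder lying in the parts bin): 88 mm long, 24 mm in diameter, 0.04 to 0.09 kg. The point lies on its axis, half-way along, 12 mm above its underside. x runs along the tube, z up. A small thumbscrew juts out to the -y side towards the +x end; the middle third is plain. At least 25 mm is free on either side of the middle.
- long_tube: The long tube as a body; its origin lies on the underside, half-way along, 2.5 mm to the -y side of the axis. Same axes as tube_mid.
- groove_mid (a point): Target: centre of the top of the V-block, in the middle of the groove's mouth, level with the block's two upper edges, 38 mm above the table. x runs along the groove, y across it, z up.
- base_plate: Grey tapped plate, 100 x 75 x 12 mm, fixed to the table right of the machine vice; origin at the centre of its underside, x along its 100 mm side. Fixed in the middle of it stands the black V-block: 32 mm along x, 50 mm along y, 26 mm high, its V groove running along x.
- parts_bin: Open aluminium tray, 228 x 285 mm outside (x, y), walls 30 mm high and 3 mm thick, floor 3 mm thick, rim bead up to 33 mm; fixed on the breadboard on the left. Origin under its centre. Six parts lie or stand in it in two rows of three.
- breadboard: Aluminium breadboard on four feet, 310 x 380 mm (x, y), its top 65 mm above the table, fixed; the parts bin stands on it. Origin on the table under its centre.
- short_tube: In the bin: short black tube lying down, 55 mm long, 24 mm in diameter; the same shape as the long one but shorter. Leave it.
- slotted_arm: In the bin: flat slotted metal arm, 90 x 24 x 9 mm. Leave it.
- lens_frame: In the bin: square black lens frame, 39 x 40 x 40 mm. Leave it.
- steel_holder: In the bin: upright metal post holder, 24 x 31 mm, 45 mm high. Leave it.
- black_clip: In the bin: black L-shaped clip, foot 30 x 50 mm, 48 mm high. Leave it.
- disc_post: Standing between the bin and the vice: slim post, 94 mm high, on a round foot of 64 mm diameter, with a 58 mm disc on top. Origin under its centre.
- dropper: Standing between the bin and the vice: brown dropper bottle, 35 mm in diameter, 99 mm high. Origin under its centre.
- tall_holder: Standing between the bin and the vice: upright black post holder, 25 x 32 mm, 99 mm high. Origin under its centre. The machine vice itself (fixed, 54 mm high) lies between these and the plate.

How it is judged:
By the outcome, as a careful person would: the job done as asked, in the order asked, and still so for the second after the job is handed in, while the arm keeps its last pose, push and grip.
It also fails if it takes over 42 s, if anything falls off the work surface, if the arm or the gripper's body presses on something with over 40 N, if the wrist force passes 120 N, or if a joint passes its speed limit or range.

## Working session

There is one attempt and no reset: what is moved stays moved. The work goes in short steps, Python scripts to look and compute and a tool call to move; the robot and the scene stay as the last step left them, time stands still between calls to the robot, and variables do not carry over. Pictures are saved under pics/ and viewed, and the job is handed in when it is done.

Besides the shell and the picture viewer there is one more tool, called after "Call:" by a JSON object that holds its "method" and its "body". play_rows: Moves the arm, as the interface text tells. Its arguments: {"type":"object","properties":{"targets":{"type":"string"},"newtons":{"type":"number"}},"required":["targets"]}

```bash
mkdir -p pics
cat > h.py <<'E'
import numpy as np,cv2
from bench import ctrl
from scipy.spatial.transform import Rotation as Ro
def cloud(im):
    d=im['depth'];K=im['intrinsics'];v,u=np.mgrid[0:400,0:640]
    P=np.stack([(u-K[0,2])*d/K[0,0],(v-K[1,2])*d/K[1,1],d],-1)
    W=(P-im['t'])@im['R'];W[d==0]=np.nan
    return W
def proj(im,X):
    c=im['R']@np.array(X)+im['t'];p=im['intrinsics']@c;return p[:2]/p[2]
def ray(im,u,v,z):
    d=np.linalg.inv(im['intrinsics'])@np.array([u,v,1.]);d=im['R'].T@d;o=-im['R'].T@im['t']
    return o+d*(z-o[2])/d[2]
def st():
    s=ctrl.get_state();np.set_printoptions(precision=4,suppress=True)
    for k in ('time','position','tool_rot','ft_force','grip_width','joint_positions'):print(k,s[k])
    print(Ro.from_rotvec(s['tool_rot']).as_matrix())
    return s
E
python3 - <<'E'
from h import *
s=st()
for n in('scene','top','wrist'):
    im=ctrl.get_image(n);cv2.imwrite(f'pics/{n}0.png',im['pixels']);np.savez(f'{n}0.npz',**im)
    print(n,-im['R'].T@im['t'],im['R'][2])
E
```

```text
time 0.0
position [0.216  0.6128 0.4037]
tool_rot [-0.5296 -3.0964  0.0031]
ft_force [-0.2166 -0.0747  0.6119]
grip_width 0.9980616028182278
joint_positions [-1.2179  0.3218 -0.0701  1.4517  0.0226  1.3708 -0.0569]
[[-0.9432  0.3323 -0.0005]
 [ 0.3323  0.9432 -0.0019]
 [-0.0001 -0.002  -1.    ]]
scene [ 0.0504 -0.7326  0.7383] [ 0.3961  0.6797 -0.6173]
top [ 0.2623 -0.0006  1.0889] [ 0.2204  0.0117 -0.9753]
wrist [0.1471 0.6388 0.3831] [ 0.2497 -0.0895 -0.9642]
```

View pics/scene0.png

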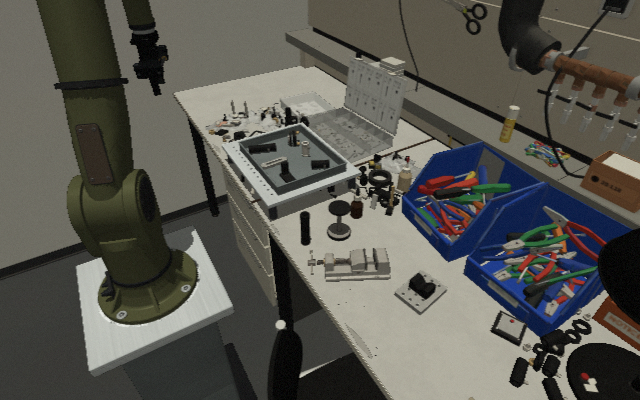

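View pics/top0.png

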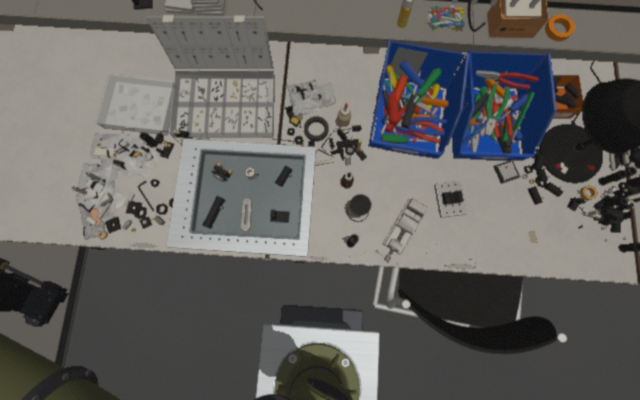

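View pics/wrist0.png

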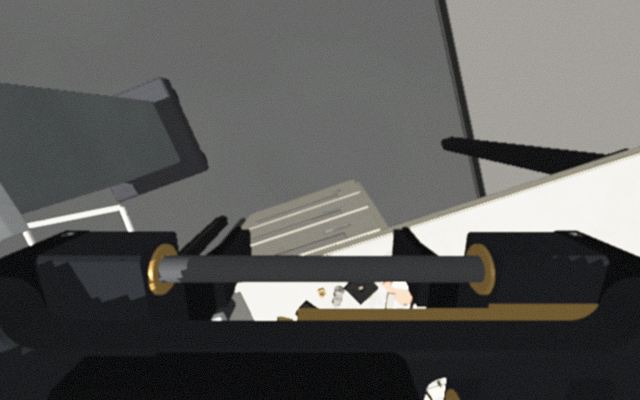

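The top view shows the bin at (250,195) with the long tube at about (214,212) and the short one at (284,175). The square black part at (280,215) is the frame. The standing things are at (347,180), (358,207) and (351,240), the vice at (405,228) and the V-block at (452,198). Next I measure.

Run:
```python
from h import *
im=dict(np.load('top0.npz'));W=cloud(im);px=im['pixels']
a=cv2.resize(px[135:260,165:325],None,fx=5,fy=4.8,interpolation=cv2.INTER_CUBIC);cv2.imwrite('pics/binz.png',a)
a=cv2.resize(px[150:270,330:480],None,fx=5,fy=5,interpolation=cv2.INTER_CUBIC);cv2.imwrite('pics/rightz.png',a)
g=px.max(2)
def blob(u0,v0,u1,v1,th):
    m=(g[v0:v1,u0:u1]<th).astype('u1')
    n,l,s,c=cv2.connectedComponentsWithStats(m)
    for i in range(1,n):
        if s[i,4]<15: continue
        q=(l==i);ww=W[v0:v1,u0:u1][q]
        vv,uu=np.where(q);r=cv2.minAreaRect(np.stack([uu+u0,vv+v0],1).astype('f4'))
        print(s[i],c[i]+[u0,v0],'med',np.nanmedian(ww,0),'zmax',np.nanpercentile(ww[:,2],95),r)
print('bin');blob(198,155,302,238,50)
print('right');blob(335,165,475,250,50)
for (u,v) in [(213,212),(280,215),(284,175),(250,225),(452,205),(442,190),(180,200)]: print(u,v,W[v,u])
```

```text
bin
[ 16  11  16  14 100] [221.4  172.61] med [0.53984107 0.29496265 0.10750727] zmax 0.11158189963618079 ((220.8724822998047, 172.61074829101562), (17.20387077331543, 6.8815484046936035), 34.99202346801758)
[ 78  12  16  19 140] [283.24285714 175.97142857] med [0.54547501 0.13068929 0.09169346] zmax 0.09623955536284469 ((283.2810974121094, 175.98068237304688), (7.271852016448975, 19.195070266723633), 31.607501983642578)
[  5  42  21  31 245] [213.34285714 211.97959184] med [0.43316676 0.30770247 0.09185403] zmax 0.09568313058011196 ((213.50003051757812, 212.00003051757812), (8.049844741821289, 31.75216293334961), 26.56505012512207)
[ 73  56  18  11 160] [279.0625 216.0875] med [0.43404532 0.13351588 0.0778463 ] zmax 0.1170729002106474 ((279.248291015625, 216.0207061767578), (16.9412784576416, 9.301094055175781), 4.763641834259033)
right
[ 7 13  9  9 39] [344.94871795 182.97435897] med [ 0.55020752 -0.03865365  0.04132693] zmax 0.05243446857643491 ((345.08538818359375, 183.26832580566406), (9.838947296142578, 5.622255325317383), 38.65980911254883)
[107  27  20  12 183] [451.81967213 197.31693989] med [ 0.53147767 -0.35033036  0.03446073] zmax 0.04073125522243619 ((451.7231140136719, 197.2846221923828), (9.922779083251953, 18.729244232177734), 82.87498474121094)
[ 15  31  20  19 291] [359.70790378 204.69415808] med [ 0.47902462 -0.08094309  0.09387732] zmax 0.09663334245963669 ((359.5, 205.0), (18.0, 19.0), 90.0)
[12 70 10 12 75] [351.61333333 240.48      ] med [ 0.38440244 -0.06509981  0.07270594] zmax 0.10120158542143556 ((351.75, 240.25), (7.071067810058594, 12.020814895629883), 45.0)
213 212 [0.43323854 0.30864976 0.09021001]
280 215 [0.43959849 0.13130952 0.07650205]
284 175 [0.54761311 0.12859833 0.09309779]
250 225 [0.40751937 0.20991069 0.07276848]
452 205 [ 0.51600039 -0.35747154  0.00253524]
442 190 [ 0.557036   -0.32581061  0.01085678]
180 200 [0.46433198 0.41048603 0.06759662]
```

View pics/binz.png

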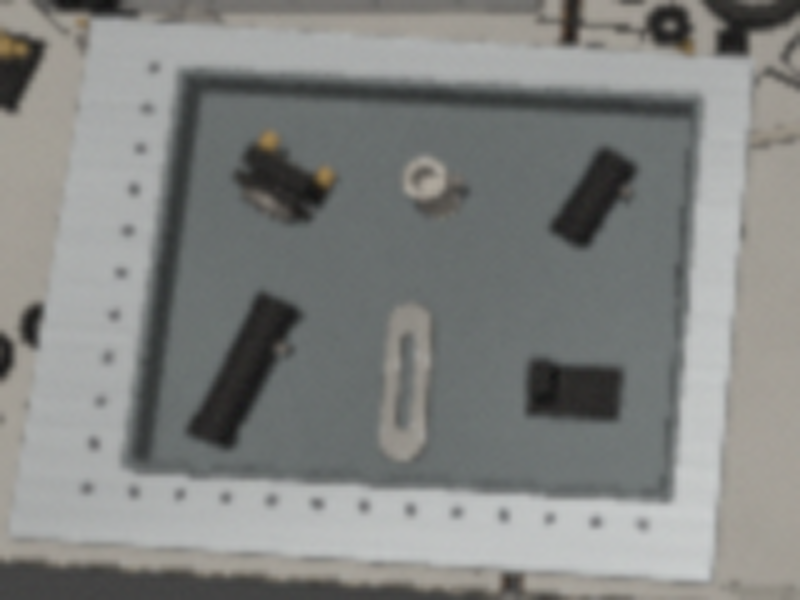

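View pics/rightz.png

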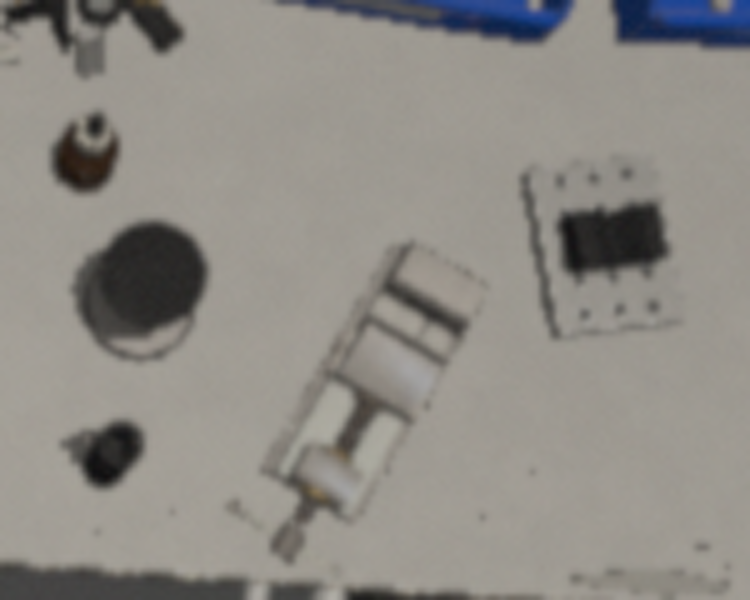

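The zoomed crops show the long tube with its thumbscrew on the right near the upper end. The slotted arm lies to its right. The V-block's groove runs up the image, roughly along world x.

```bash
cat >> h.py <<'E'
def rectworld(im,mask,z,u0=0,v0=0):
    c=cv2.findContours(mask.astype('u1'),cv2.RETR_EXTERNAL,cv2.CHAIN_APPROX_NONE)[0]
    c=max(c,key=cv2.contourArea)[:,0,:]
    P=np.array([ray(im,u+u0,v+v0,z)[:2] for u,v in c])*1000
    return cv2.minAreaRect(P.astype('f4')),P
E
python3 - <<'E'
from h import *
im=dict(np.load('top0.npz'));W=cloud(im);g=im['pixels'].max(2)
def big(u0,v0,u1,v1,th):
    m=(g[v0:v1,u0:u1]<th).astype('u1');n,l,s,c=cv2.connectedComponentsWithStats(m)
    return l==1+np.argmax(s[1:,4])
m=big(200,193,230,233,50)
print('tube',rectworld(im,m,.080,200,193)[0])
m=big(270,160,298,190,50);print('short',rectworld(im,m,.080,270,160)[0])
m=big(435,183,470,215,60);print('block z38',rectworld(im,m,.038,435,183)[0])
# plate: via cloud heights
Z=W[...,2]
sel=(Z>.008)&(Z<.016)&(abs(W[...,0]-.53)<.08)&(abs(W[...,1]+.35)<.08)
P=W[sel];print('plate n',len(P),cv2.minAreaRect((P[:,:2]*1000).astype('f4')))
sel=(Z>.030)&(abs(W[...,0]-.53)<.05)&(abs(W[...,1]+.35)<.05)
P=W[sel];print('block n',len(P),cv2.minAreaRect((P[:,:2]*1000).astype('f4')),np.median(P,0))
sel=(Z>.083)&(abs(W[...,0]-.433)<.055)&(abs(W[...,1]-.308)<.04)
P=W[sel];print('tube n',len(P),cv2.minAreaRect((P[:,:2]*1000).astype('f4')),np.median(P,0))
# scene check
im2=dict(np.load('scene0.npz'));
for X in ([.433,.308,.08],[.53,-.35,.038]): print(proj(im2,X))
# tallest obstacles and other stuff along path
sel=(W[...,0]>.33)&(W[...,0]<.62)&(W[...,1]<.36)&(W[...,1]>-.42)
for y in np.arange(.35,-.42,-.05):
    q=sel&(abs(W[...,1]-y)<.025);i=np.nanargmax(np.where(q,Z,-1));print(round(y,2),W.reshape(-1,3)[i])
E
```

```text
tube ((435.5941162109375, 310.38507080078125), (22.139211654663086, 84.26367950439453), 70.89657592773438)
short ((548.6570434570312, 131.90760803222656), (20.43734359741211, 54.06431579589844), 64.17998504638672)
block z38 ((529.999755859375, -345.7870788574219), (32.5144157409668, 55.15335464477539), 9.710284233093262)
plate n 576 ((529.3887939453125, -328.0855407714844), (100.69461822509766, 120.61446380615234), 9.641885757446289)
block n 166 ((532.876220703125, -350.75677490234375), (33.22648239135742, 52.79411315917969), 11.64934253692627) [ 0.53261458 -0.3558947   0.03710331]
tube n 305 ((427.8558654785156, 308.0657653808594), (99.25074005126953, 75.43950653076172), 0.14509370923042297) [0.43218317 0.30859254 0.0916859 ]
[261.93989344 148.96812139]
[421.31570991 282.86032384]
0.35 [0.60391719 0.35264488 0.10228797]
0.3 [0.53912323 0.2864142  0.11379878]
0.25 [0.54748876 0.22756257 0.11774578]
0.2 [0.54029853 0.20794239 0.11836191]
0.15 [0.44092292 0.14445747 0.12177577]
0.1 [0.37926699 0.09137911 0.10262607]
0.05 [0.46571169 0.07498215 0.10197814]
0.0 [0.61833403 0.02429779 0.01368324]
-0.05 [ 0.3745306  -0.07272194  0.10420625]
-0.1 [ 0.3908171  -0.07985013  0.10260137]
-0.15 [ 0.38409895 -0.17418896  0.0541685 ]
-0.2 [ 0.45500945 -0.21518564  0.05932301]
-0.25 [ 0.43996835 -0.23753888  0.05855728]
-0.3 [ 0.53147767 -0.32480079  0.04227191]
-0.35 [ 0.51978698 -0.36954456  0.04315601]
-0.4 [ 0.52346892 -0.37579111  0.04154477]
```

Call:
{"method": "play_rows", "body": {"targets": "-2 -1.4 0 0 0 0 0.15;-4 -2.8 0 0 0 0 0.15;-4 -2.8 0 0 0 0 0.15;-4 -2.8 0 0 0 0 0.15;-4 -2.8 0 0 0 0 0.15;-4 -2.8 0 0 0 0 0.15;-4 -2.8 0 0 0 0 0.15;-2 -1.4 0 0 0 0 0.15;0 0 0 0 0 0 0.15", "newtons": 20}}

```text
time: 1.27
position: [0.42, 0.3261, 0.4005]
tool_rot: [-0.527, -3.094, 0.008]
ft_force: [0.9, 0.3, 0.8]
grip_width: 0.577
```

Run:
```python
from h import *
s=st()
im=ctrl.get_image('wrist');cv2.imwrite('pics/w1.png',im['pixels']);np.savez('w1.npz',**im)
print(proj(im,[.4345,.309,.08]))
```

```text
time 1.275
position [0.42   0.3261 0.4005]
tool_rot [-0.527  -3.0941  0.0084]
ft_force [0.926  0.3286 0.8228]
grip_width 0.5773151815426824
joint_positions [-0.849   0.0725  0.1458  1.7535 -0.0096  1.3223  0.5322]
[[-0.9436  0.3311 -0.0038]
 [ 0.3311  0.9436 -0.0048]
 [ 0.002  -0.0058 -1.    ]]
[311.0849 209.4887]
```

View pics/w1.png

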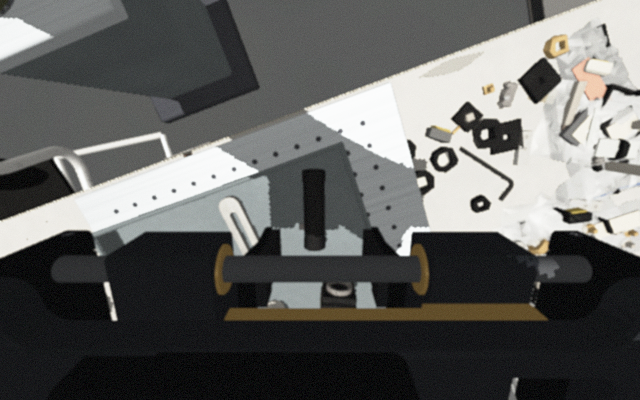

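The wrist view shows the long tube from (313,170) to (315,248) between the fingers, with its screw at about (304,238). My predicted centre of (311,209) fits.

Run:
```python
from h import *
im=dict(np.load('w1.npz'));px=im['pixels'];W=cloud(im)
a=cv2.resize(px[160:260,260:380],None,fx=6,fy=6,interpolation=cv2.INTER_CUBIC);cv2.imwrite('pics/w1z.png',a)
g=px.max(2)
for v in (178,190,200,210,220,230):
    u=np.where(g[v,290:340]<45)[0]+290;c=(u.min()+u.max())/2
    print(v,u.min(),u.max(),ray(im,c,v,.080),W[v,int(c)])
v=np.where(g[160:255,314]<45)[0]+160;print(v)
for vv in (170,171,246,248,249):print(vv,ray(im,314,vv,.092),ray(im,314,vv,.068),W[vv,314])
```

```text
178 303 324 [0.40224036 0.32339705 0.08      ] [0.39989024 0.32412852 0.0927779 ]
190 303 323 [0.4144564  0.31844099 0.08      ] [0.41215704 0.31965421 0.0908752 ]
200 304 323 [0.42518054 0.31516828 0.08      ] [0.42171099 0.31631001 0.09334186]
210 304 324 [0.43611175 0.31183237 0.08      ] [0.43258195 0.31349496 0.09244586]
220 304 324 [0.44707308 0.30790619 0.08      ] [0.44378661 0.30941185 0.09026546]
230 305 323 [0.45825046 0.30390263 0.08      ] [0.45451818 0.30557365 0.09044277]
[169 170 171 172 173 174 175 176 177 178 179 180 181 182 183 184 185 186
 187 188 189 190 191 192 193 194 195 196 197 198 199 200 201 202 203 204
 205 206 207 208 209 210 211 212 213 214 215 216 217 218 219 220 221 222
 223 224 225 226 227 228 229 230 231 232 233 234 235 236 242 243]
170 [0.39257514 0.32781052 0.092     ] [0.3960376  0.32580231 0.068     ] [0.39539759 0.32617351 0.07243623]
171 [0.39354203 0.32746419 0.092     ] [0.39708505 0.32542712 0.068     ] [0.39397725 0.32721396 0.08905191]
246 [0.47157709 0.29951324 0.092     ] [0.48162264 0.29514706 0.068     ] [0.47226216 0.29921548 0.09036328]
248 [0.47381879 0.2987103  0.092     ] [0.48405114 0.29427721 0.068     ] [0.47349249 0.29885166 0.09276534]
249 [0.47494302 0.29830762 0.092     ] [0.48526905 0.29384098 0.068     ] [0.47523189 0.29818266 0.09132861]
```

View pics/w1z.png

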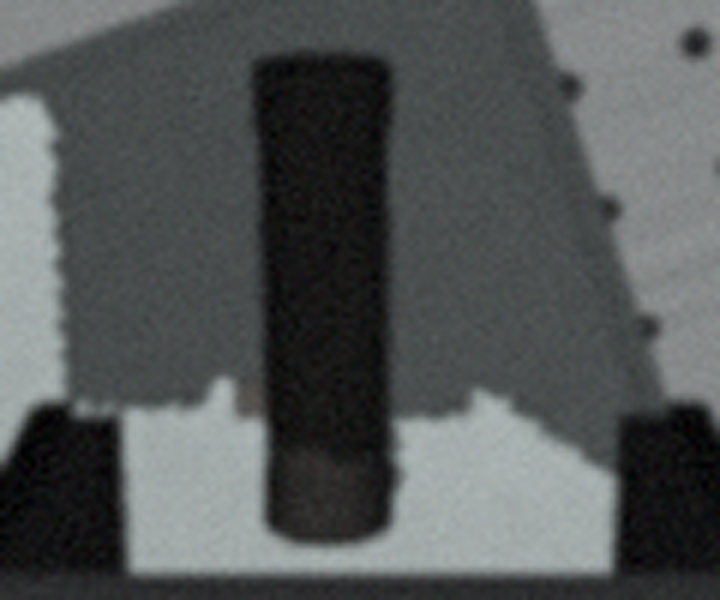

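Call:
{"method": "play_rows", "body": {"targets": "-0.9 -0.4 0 -0.006 -0.002 0 0.15;-0.9 -0.4 1 0 0 0 0.15;0 0 3 0 0 0 0.15;0 0 3 0 0 0 0.15;0 0 2 0 0 0 0.15;0 0 0 0 0 0 0.15"}}

```text
time: 2.08
position: [0.4317, 0.3172, 0.3049]
tool_rot: [-0.509, -3.098, -0.0]
ft_force: [-0.1, 0.1, 0.5]
grip_width: 0.575
```

Run:
```python
from h import *
s=st();R=Ro.from_rotvec(s['tool_rot']).as_matrix()
print('grasp',np.array(s['position'])+R[:,2]*.164)
im=ctrl.get_image('wrist');cv2.imwrite('pics/w2.png',im['pixels']);np.savez('w2.npz',**im)
W=cloud(im);g=im['pixels'].max(2)
for v in range(120,250,20):
    u=np.where(g[v,240:400]<45)[0]+240
    if len(u):c=(u.min()+u.max())/2;print(v,u.min(),u.max(),ray(im,c,v,.080))
```

```text
time 2.075
position [0.4317 0.3172 0.3049]
tool_rot [-0.5094 -3.0979 -0.0002]
ft_force [-0.058   0.0542  0.4705]
grip_width 0.5748787438103349
joint_positions [-0.8272  0.1521  0.1573  1.8654 -0.0281  1.1274  0.5852]
[[-0.9473  0.3202 -0.0021]
 [ 0.3202  0.9473  0.0005]
 [ 0.0021 -0.0002 -1.    ]]
grasp [0.4313 0.3173 0.1409]
180 297 330 [0.3993 0.324  0.08  ]
200 299 329 [0.4137 0.3194 0.08  ]
220 299 328 [0.4285 0.3139 0.08  ]
240 259 384 [0.4459 0.3144 0.08  ]
```

View pics/w2.png

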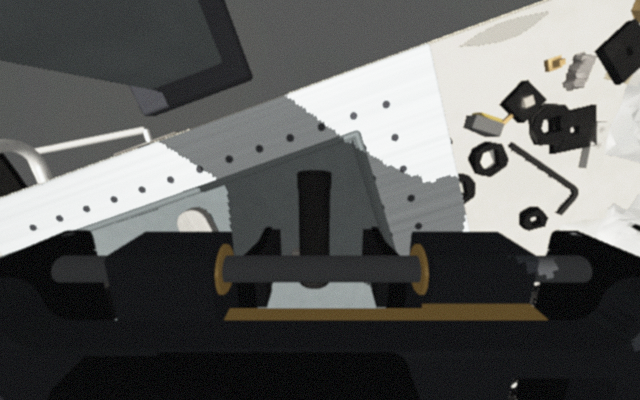

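Call:
{"method": "play_rows", "body": {"targets": "-0.5 -0.4 0.5 0 -0.002 0.007 0.15;0 0 1.5 0 0 0 0.15;0 0 1.5 0 0 0 0.15;0 0 0.8 0 0 0 0.15;0 0 0 0 0 0 0.15"}}

```text
time: 2.75
position: [0.4364, 0.3124, 0.2617]
tool_rot: [0.52, 3.095, 0.006]
ft_force: [1.1, 0.6, -0.6]
grip_width: 0.576
```

Run:
```python
from h import *
s=st();R=Ro.from_rotvec(s['tool_rot']).as_matrix()
g=np.array(s['position'])+R[:,2]*.164;print('grasp',g,'need tool',R.T@(np.array([.4345,.3119,.089])-g)*100)
```

```text
time 2.75
position [0.4364 0.3124 0.2617]
tool_rot [0.5203 3.095  0.0057]
ft_force [ 1.135   0.5743 -0.5953]
grip_width 0.5755877783638894
joint_positions [-0.8168  0.198   0.1613  1.9076 -0.0369  1.034   0.5978]
[[-0.945   0.327   0.0037]
 [ 0.327   0.945   0.0031]
 [-0.0025  0.0041 -1.    ]]
grasp [0.437  0.3129 0.0977] need tool [ 0.2098 -0.1773  0.8732]
```

Call:
{"method": "play_rows", "body": {"targets": "0.2 -0.2 0.5 0.004 0.0025 0 0.15;0 0 0.35 0 0 0 0.15;0 0 0 0 0 0 0.15"}}

```text
time: 3.12
position: [0.4339, 0.3113, 0.2532]
tool_rot: [0.52, 3.098, 0.001]
ft_force: [-0.4, 0.1, -0.4]
grip_width: 0.575
```

Run:
```python
from h import *
s=st();R=Ro.from_rotvec(s['tool_rot']).as_matrix()
g=np.array(s['position'])+R[:,2]*.164;print('grasp',g,'need tool',R.T@(np.array([.4345,.3119,.089])-g)*100)
im=ctrl.get_image('wrist');cv2.imwrite('pics/w3.png',im['pixels'])
```

```text
time 3.125
position [0.4339 0.3113 0.2532]
tool_rot [0.5203 3.0977 0.0011]
ft_force [-0.4155  0.0892 -0.4327]
grip_width 0.5748330358694476
joint_positions [-0.8172  0.2043  0.1603  1.9194 -0.0382  1.0199  0.5977]
[[-0.9451  0.3267  0.0006]
 [ 0.3267  0.9451  0.0006]
 [-0.0003  0.0008 -1.    ]]
grasp [0.434  0.3114 0.0892] need tool [-0.0337  0.0613  0.0229]
```

View pics/w3.png

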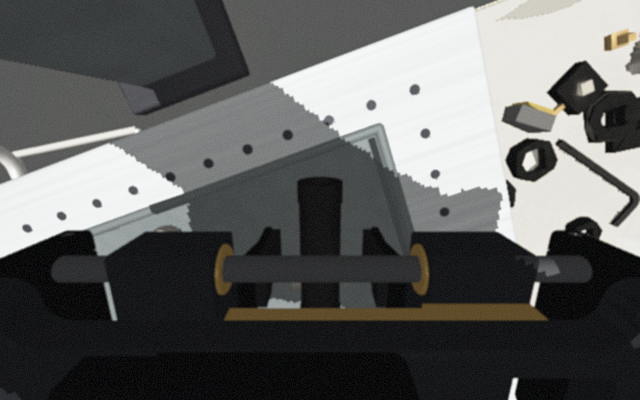

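The tube, at (320,240), is centred between the two fingers, at about 260 and 380. I close the gripper now.

Call:
{"method": "play_rows", "body": {"targets": "0 0 0 0 0 0 -1;0 0 0 0 0 0 -1;0 0 0 0 0 0 -1;0 0 0 0 0 0 -1;0 0 0 0 0 0 -1;0 0 0 0 0 0 -1", "newtons": 25}}

```text
time: 3.92
position: [0.4342, 0.3115, 0.254]
tool_rot: [0.52, 3.097, 0.003]
ft_force: [0.8, 0.4, 0.2]
grip_width: 0.265
```

Call:
{"method": "play_rows", "body": {"targets": "0 0 -0.5 0 0 0 -1;0 0 -1.5 0 0 0 -1;0 0 -2 0 0 0 -1;0 0 0 0 0 0 -1"}}

```text
time: 4.42
position: [0.4342, 0.3115, 0.2969]
tool_rot: [0.52, 3.096, 0.004]
ft_force: [0.6, -0.2, -1.0]
grip_width: 0.26
```

Run:
```python
from h import *
s=st()
im=ctrl.get_image('wrist');cv2.imwrite('pics/w4.png',im['pixels'])
```

```text
time 4.425
position [0.4342 0.3115 0.2969]
tool_rot [0.5205 3.0964 0.0037]
ft_force [ 0.6302 -0.1872 -0.9704]
grip_width 0.260207025748002
joint_positions [-0.821   0.1557  0.1624  1.8788 -0.0283  1.1063  0.5898]
[[-0.945   0.3269  0.0022]
 [ 0.3269  0.945   0.002 ]
 [-0.0014  0.0026 -1.    ]]
```

View pics/w4.png

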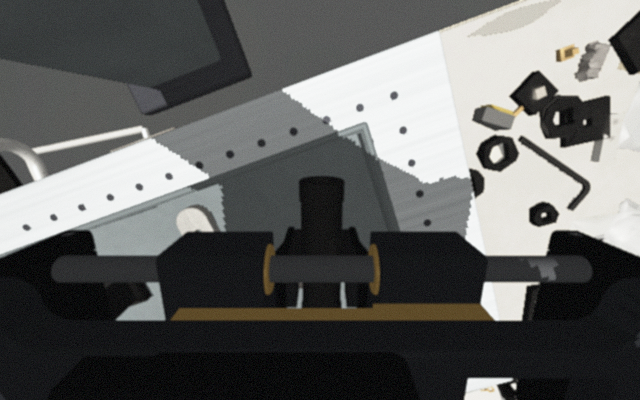

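The tube came up with the gripper, with its end still at (322,178). I lift further and turn towards the groove's direction.

Call:
{"method": "play_rows", "body": {"targets": "0 0 -2 0 0 0 -1;0 0 -3 0 0 0 -1;0 0 -3 0 0 0 -1;0 0 -1.5 0 0 0 -1;0 0 0 0 0 -0.06 -1;0 0 0 0 0 -0.1 -1;0 0 0 0 0 -0.1 -1;0 0 0 0 0 -0.1 -1;0 0 0 0 0 -0.1 -1;0 0 0 0 0 -0.05 -1;0 0 0 0 0 0 -1", "newtons": 35}}

```text
time: 5.85
position: [0.4314, 0.3098, 0.3836]
tool_rot: [0.302, -3.113, 0.014]
ft_force: [-0.0, -0.3, -1.5]
grip_width: 0.262
```

Run:
```python
from h import *
s=st();R=Ro.from_rotvec(s['tool_rot']).as_matrix()
print('need',R.T@(np.array([.55,-.345,.39])-s['position'])*100)
im=dict(np.load('top0.npz'));W=cloud(im);q=(W[...,0]>.55)&(W[...,0]<.75)&(abs(W[...,1]+.3)<.25);P=W[q&(W[...,2]>.1)]
print(P[:,0].min(),P[:,2].max())
```

```text
time 5.85
position [0.4314 0.3098 0.3836]
tool_rot [ 0.3025 -3.1135  0.0144]
ft_force [-0.0323 -0.2988 -1.5065]
grip_width 0.26167838453336495
joint_positions [-0.8079  0.0854  0.1432  1.7742 -0.0121  1.2992  1.1027]
[[-0.9812 -0.1925 -0.0125]
 [-0.1924  0.9813 -0.0105]
 [ 0.0142 -0.0079 -0.9999]]
need [  0.9745 -66.5366  -0.1027]
0.5633585154909222 0.17903028264001516
```

Call:
{"method": "play_rows", "body": {"targets": "0 -1.5 0 -0.008 -0.014 0 -1;0 -3 0 0 0 0 -1;0 -4 0 0 0 0 -1;0 -4 0 0 0 0 -1;0 -4 0 0 0 0 -1;0 -4 0 0 0 0 -1;0 -4 0 0 0 0 -1;0 -4 0 0 0 0 -1;0 -4 0 0 0 0 -1"}}

```text
time: 6.98
position: [0.4924, -0.0259, 0.3817]
tool_rot: [-0.293, 3.125, 0.001]
ft_force: [0.4, 0.4, -0.6]
grip_width: 0.263
```

Run:
```python
from h import *
s=st();R=Ro.from_rotvec(s['tool_rot']).as_matrix()
print('need',R.T@(np.array([.55,-.345,.39])-s['position'])*100)
```

```text
time 6.975
position [ 0.4924 -0.0259  0.3817]
tool_rot [-0.2925  3.1247  0.001 ]
ft_force [ 0.3791  0.4261 -0.5851]
grip_width 0.2631267968902701
joint_positions [-0.476  -0.0153  0.474   1.8791  0.0063  1.273   1.7536]
[[-0.9826 -0.1856  0.0031]
 [-0.1856  0.9826  0.0009]
 [-0.0032  0.0003 -1.    ]]
need [  0.2568 -32.4267  -0.8458]
```

Call:
{"method": "play_rows", "body": {"targets": "0 -4 0 0 0 0 -1;0 -4 0 0 0 0 -1;0 -4 0 0 0 0 -1;0 -4 0 0 0 0 -1;0 -4 0 0 0 0 -1;0 -4 0 0 0 0 -1;0 -4 0 0 0 0 -1;0 -3 0 0 0 0 -1;0 -1.5 0 0 0 0 -1;0 0 0 0 0 0 -1"}}

```text
time: 8.22
position: [0.5418, -0.3687, 0.3809]
tool_rot: [-0.26, 3.126, -0.002]
ft_force: [-1.0, 0.4, -0.8]
grip_width: 0.264
```

Run:
```python
from h import *
s=st();R=Ro.from_rotvec(s['tool_rot']).as_matrix()
for n in('scene','top','wrist'):
    im=ctrl.get_image(n);cv2.imwrite(f'pics/{n}5.png',im['pixels']);np.savez(f'{n}5.npz',**im)
print(proj(im,[.53,-.35,.038]))
```

```text
time 8.225
position [ 0.5418 -0.3687  0.3809]
tool_rot [-0.2596  3.1258 -0.0018]
ft_force [-1.0095  0.4113 -0.838 ]
grip_width 0.2638485692732164
joint_positions [ 0.0135  0.4029  0.7201  1.4954 -0.2716  1.34    2.4914]
[[-0.9863 -0.165   0.0051]
 [-0.165   0.9863 -0.0007]
 [-0.0049 -0.0016 -1.    ]]
[336.0326 176.8112]
```

View pics/wrist5.png

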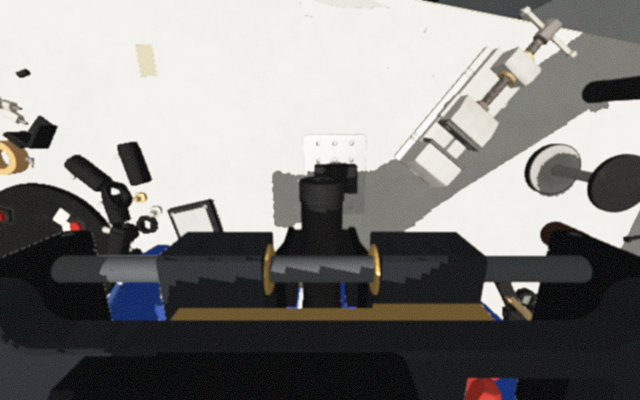

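View pics/scene5.png

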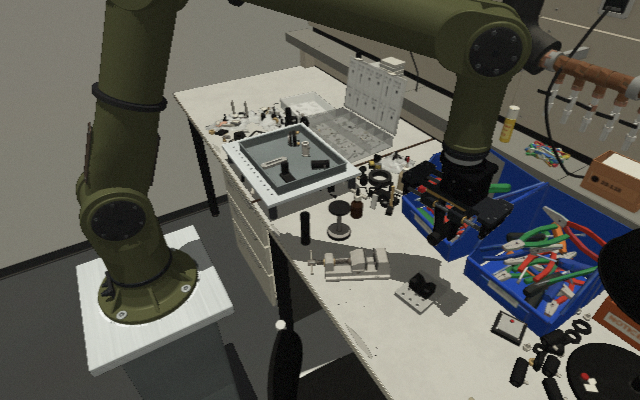

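The wrist view shows the plate at about (335,165). The V-block, at (340,178), is partly hidden by the held tube. I shift to bring it clear.

Call:
{"method": "play_rows", "body": {"targets": "-2 1.2 0 0 0 0 -1;-2 1.2 0 -0.002 0.005 0 -1;0 0 0 0 0 0 -1"}}

```text
time: 8.75
position: [0.5829, -0.329, 0.3816]
tool_rot: [-0.276, 3.126, 0.008]
ft_force: [0.6, -0.2, -0.9]
grip_width: 0.263
```

Run:
```python
from h import *
s=st();R=Ro.from_rotvec(s['tool_rot']).as_matrix()
im=ctrl.get_image('wrist');np.savez('w6.npz',**im);px=im['pixels']
cv2.imwrite('pics/w6.png',px)
cv2.imwrite('pics/w6z.png',cv2.resize(px[80:200,260:400],None,fx=5,fy=5,interpolation=cv2.INTER_CUBIC))
g=px.max(2);W=cloud(im)
v0,v1,u0,u1=100,172,280,380
m=(g[v0:v1,u0:u1]<60).astype('u1');n,l,st_,c=cv2.connectedComponentsWithStats(m)
for i in range(1,n):
  if st_[i,4]>40:
    print(st_[i],c[i]);print(rectworld(im,l==i,.038,u0,v0)[0])
Z=W[...,2]
for lo,hi in((.008,.017),(.033,.045)):
  sel=(Z>lo)&(Z<hi)&(abs(W[...,0]-.53)<.07)&(abs(W[...,1]+.35)<.06)
  P=W[sel];print(len(P),np.median(P,0),cv2.minAreaRect((P[:,:2]*1000).astype('f4')))
```

```text
time 8.75
position [ 0.5829 -0.329   0.3816]
tool_rot [-0.2764  3.1261  0.0079]
ft_force [ 0.5739 -0.194  -0.8884]
grip_width 0.26275442525488346
joint_positions [-0.0361  0.4328  0.6962  1.4524 -0.2849  1.358   2.4222]
[[-0.9845 -0.1755  0.0029]
 [-0.1754  0.9845  0.0053]
 [-0.0037  0.0047 -1.    ]]
[  7  26  42  27 842] [28.2494 39.3575]
((533.4691772460938, -349.72430419921875), (28.254507064819336, 45.918724060058594), 10.09160041809082)
3654 [ 0.5201 -0.3507  0.0118] ((533.2080688476562, -350.204833984375), (98.93640899658203, 74.73512268066406), 10.978954315185547)
815 [ 0.5334 -0.3571  0.0375] ((533.82958984375, -350.1557922363281), (30.960399627685547, 49.15956497192383), 10.13298511505127)
```

View pics/w6z.png

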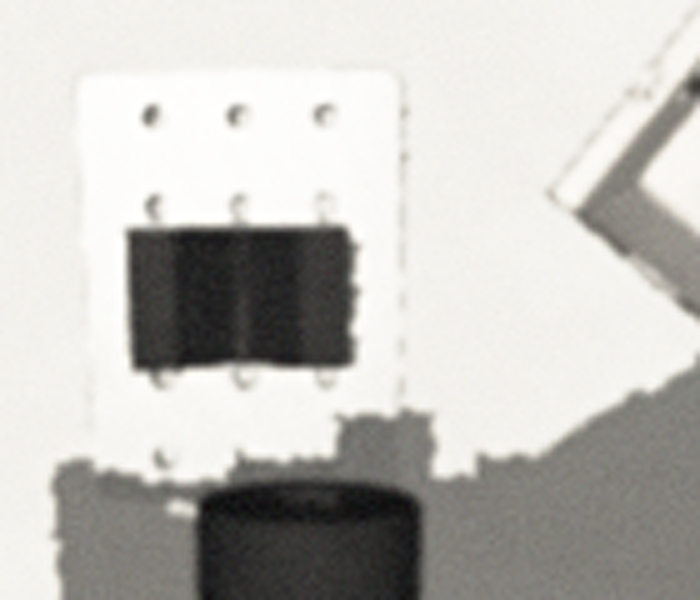

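Run:
```python
from h import *
im=dict(np.load('w6.npz'));px=im['pixels'];g=px.max(2);W=cloud(im)
s=ctrl.get_state();R=Ro.from_rotvec(s['tool_rot']).as_matrix();p=np.array(s['position'])
# block: left & right edges fits, and groove-side lines
gg=g.astype(float)
L=[];B=[];T=[]
for v in range(128,150):
    u=np.where(g[v,275:345]<60)[0]+275;L.append(ray(im,u.min()-.5,v,.038)[:2]);B.append(ray(im,u.max()+.5,v,.038)[:2])
for u in range(288,328):
    v=np.where(g[110:165,u]<60)[0]+110;T.append(ray(im,u,v.min()-.5,.038)[:2])
for n,E,h in(('L',L,0),('R',B,0),('top',T,90)):
    E=np.array(E,'f4');f=cv2.fitLine(E,cv2.DIST_HUBER,0,.01,.01).ravel();print(n,(np.degrees(np.arctan2(f[1],f[0]))-h+90)%180-90,f[2:])
# plate side edges from cloud height
Z=W[...,2];PL=[];PR=[]
for v in range(100,165):
    u=np.where((Z[v,260:350]>.0065)&(Z[v,260:350]<.02))[0]+260
    if len(u)>20: PL.append(ray(im,u.min()-.5,v,.012)[:2]);PR.append(ray(im,u.max()+.5,v,.012)[:2])
for E in(PL,PR):
    f=cv2.fitLine(np.array(E,'f4'),cv2.DIST_HUBER,0,.01,.01).ravel();print('plate',np.degrees(np.arctan(f[1]/f[0])),f[2:])
# held tube in tool frame
T=(W-p)@R
q=(abs(T[...,1])<.016)&(T[...,0]>.015)&(T[...,0]<.06)&(T[...,2]>.14)&(T[...,2]<.2)
P=T[q]*1000;print(len(P),P.min(0),P.max(0))
for x0 in range(18,48,5):
    k=P[abs(P[:,0]-x0)<2.5]
    if len(k)>10:
        cc=k[k[:,2]<np.percentile(k[:,2],30)]
        print(x0,'top z',np.percentile(k[:,2],5),'y',k[:,1].min(),k[:,1].max(),np.median(k[:,1]))
im=dict(np.load('w6.npz'))
for v in (182,190,200,210,220,228):
    u=np.where(g[v,280:370]<45)[0]+280;c=(u.min()+u.max())/2
    print(v,u.min(),u.max(),(ray(im,c,v,p[2]-.173)-p)@R*1000)
```

```text
L 10.612808 [ 0.53762573 -0.3719254 ]
R 11.00441 [ 0.5277238  -0.32809243]
top 10.18248 [ 0.5197664  -0.35151345]
plate 10.719514 [ 0.51066524 -0.39184394]
plate 11.105731 [ 0.51933277 -0.31443933]
2312 [ 15.0049055   -9.2285791  160.06070647] [ 41.2079751   15.79724748 184.76181906]
18 top z 162.137804130074 y -8.30046954967764 14.850873442091105 3.525202801392664
23 top z 162.0155750765838 y -8.158015844713114 14.696387027540244 2.9928364846163507
28 top z 161.89621333594482 y -8.575790800853628 14.881469442445242 2.9852019065098485
33 top z 161.25612385561152 y -9.228579100076487 15.797247482171608 3.482537690565386
38 top z 161.55814709779486 y -9.059611186264254 15.531938445229077 3.4668533346138677
43 top z 162.58054446948464 y -8.984110750272633 15.471879545188747 3.213655967631903
182 301 343 [ 39.47718918   3.50306546 172.89591307]
190 300 343 [ 35.0020698    3.24077738 172.90851474]
200 301 342 [ 29.30995059   3.25309237 172.92595105]
210 302 341 [ 23.50530798   3.26565081 172.94373204]
220 302 341 [ 17.58477209   3.27845998 172.96186805]
228 289 353 [ 12.76250914   3.00433811 172.9754819 ]
```

View pics/w6.png

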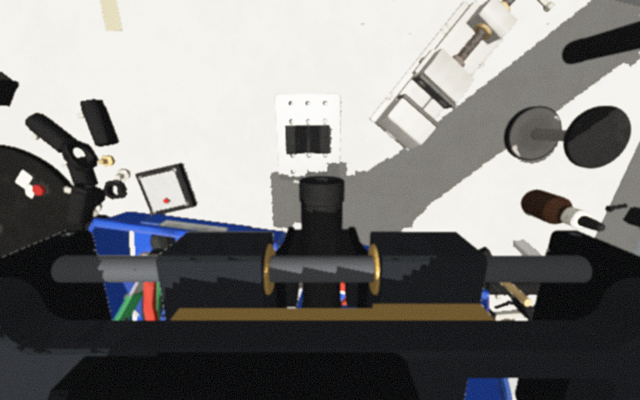

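Run:
```python
from h import *
s=ctrl.get_state();R=Ro.from_rotvec(s['tool_rot']).as_matrix();p=np.array(s['position'])
im=dict(np.load('w6.npz'));C=-im['R'].T@im['t']
print('cam in tool mm',(C-p)@R*1000,'axis',im['R'][2]@R,'xaxis',im['R'][0]@R,'K',im['intrinsics'][:2])
a=np.load('scene5.npz')['pixels'][150:260,390:530];cv2.imwrite('pics/s5z.png',cv2.resize(a,None,fx=5,fy=5,interpolation=cv2.INTER_CUBIC))
a=np.load('top5.npz')['pixels'][120:260,390:530];cv2.imwrite('pics/t5z.png',cv2.resize(a,None,fx=4,fy=4,interpolation=cv2.INTER_CUBIC))
```

```text
cam in tool mm [71.39005677  2.94685629 20.79156513] axis [-0.26582634  0.00104997  0.96402036] xaxis [ 1.92291562e-03  9.99997995e-01 -5.58914107e-04] K [[285.17274641   0.         321.24654834]
 [  0.         285.17274641 199.7741862 ]]
```

View pics/s5z.png

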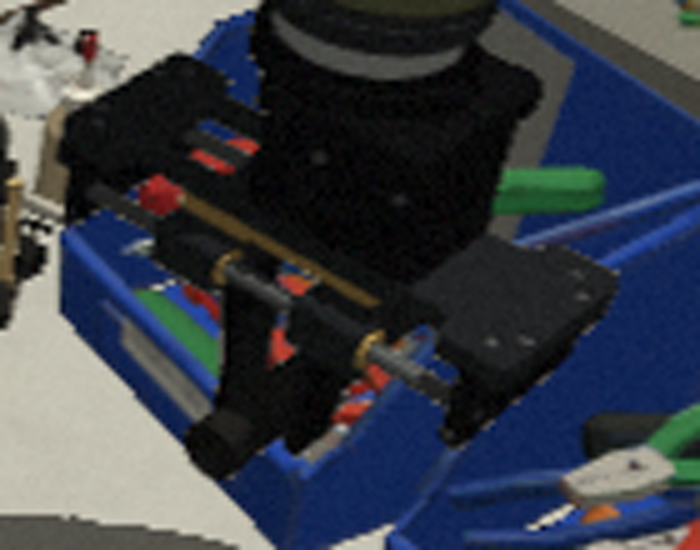

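View pics/t5z.png

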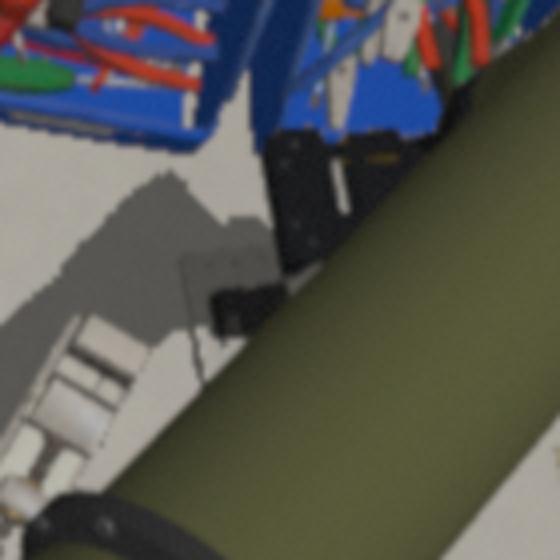

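Run:
```python
from h import *
for n,p,r in(('wrist0',[.216,.6128,.4037],[-.5296,-3.0964,.0031]),('w1',[.42,.3261,.4005],[-.527,-3.0941,.0084]),('w2',[.4317,.3172,.3049],[-.5094,-3.0979,-.0002]),('wrist5',[.5418,-.3687,.3809],[-.2596,3.1258,-.0018]),('w6',[.5829,-.329,.3816],[-.2764,3.1261,.0079])):
    im=np.load(n+'.npz');R=Ro.from_rotvec(r).as_matrix();C=-im['R'].T@im['t']
    print(n,(C-p)@R*1000,im['R'][2]@R,im['R'][0]@R)
```

```text
wrist0 [73.61756336  1.67589382 20.56576209] [-2.65144954e-01  4.67948561e-04  9.64208450e-01] [ 2.16025870e-04  9.99999886e-01 -4.25914478e-04]
w1 [73.59122378  1.63930086 20.61944976] [-2.65164833e-01  1.92401499e-04  9.64203077e-01] [ 1.47987163e-04  9.99999976e-01 -1.58846727e-04]
w2 [73.60767368  1.67720434 20.60328891] [-2.65151724e-01  2.55027644e-04  9.64206668e-01] [ 2.03235576e-04  9.99999958e-01 -2.08606077e-04]
wrist5 [71.76784946  3.46379613 20.65234521] [-0.26594571  0.00174448  0.96398643] [ 0.00271701  0.99999575 -0.00106007]
w6 [72.62646277  2.05501144 20.64323035] [-2.65194623e-01 -3.49636996e-05  9.64194903e-01] [2.40816293e-04 9.99999966e-01 1.02496792e-04]
```

Call:
{"method": "play_rows", "body": {"targets": "2.5 -1.5 0 0 0 -0.009 -1;2.5 -1.5 0 0 0 0 -1;0 0 1.5 0 0 0 -1;0 0 2 0 0 0 -1;0 0 2 0 0 0 -1;0 0 1.5 0 0 0 -1;0 0 0 0 0 0 -1;0 0 0 0 0 0 -1"}}

```text
time: 9.8
position: [0.5392, -0.366, 0.3041]
tool_rot: [0.296, -3.126, -0.009]
ft_force: [0.2, -0.8, 0.1]
grip_width: 0.259
```

```bash
cat > need.py <<'E'
from h import *
import sys
s=st();R=Ro.from_rotvec(s['tool_rot']).as_matrix()
x,y,z,yaw=map(float,sys.argv[1:]);a=np.radians(yaw+180);c,n=np.cos(a),np.sin(a)
Rt=np.array([[c,n,0],[n,-c,0],[0,0,-1]])
print('grasp',np.array(s['position'])+.173*R[:,2])
d=np.array([x,y,z])-s['position']-.173*(R[:,2]-Rt[:,2])*0
print('need cm',R.T@d*100,'turn',Ro.from_matrix(R.T@Rt).as_rotvec())
E
python3 need.py .5335 -.3515 .234 10.6
```

```text
time 9.8
position [ 0.5392 -0.366   0.3041]
tool_rot [ 0.2964 -3.1262 -0.009 ]
ft_force [ 0.1952 -0.8023  0.0615]
grip_width 0.2592143522687218
joint_positions [ 0.0285  0.4549  0.6924  1.5894 -0.3076  1.2133  2.5408]
[[-0.9822 -0.1879 -0.0019]
 [-0.1879  0.9822  0.0056]
 [ 0.0008  0.0058 -1.    ]]
grasp [ 0.5388 -0.365   0.1311]
need cm [0.2791 1.4873 7.0227] turn [ 0.0058 -0.0008  0.0041]
```

Call:
{"method": "play_rows", "body": {"targets": "0.2 0.8 0 0.006 -0.001 0.004 -1;0.1 0.7 1 0 0 0 -1;0 0 1.5 0 0 0 -1;0 0 1.5 0 0 0 -1;0 0 0.8 0 0 0 -1;0 0 0 0 0 0 -1;0 0 0 0 0 0 -1"}}

```text
time: 10.68
position: [0.5334, -0.3509, 0.2537]
tool_rot: [-0.29, 3.126, -0.002]
ft_force: [-0.4, -0.0, 0.1]
grip_width: 0.26
```

```bash
python3 need.py .5335 -.3515 .234 10.6
```

```text
time 10.675
position [ 0.5334 -0.3509  0.2537]
tool_rot [-0.2899  3.1263 -0.0021]
ft_force [-0.4434 -0.0254  0.0827]
grip_width 0.25970390546737304
joint_positions [ 0.0135  0.4743  0.6761  1.6732 -0.3255  1.107   2.5382]
[[-0.983  -0.1839  0.0019]
 [-0.1839  0.983  -0.0011]
 [-0.0017 -0.0015 -1.    ]]
grasp [ 0.5337 -0.3511  0.0807]
need cm [ 0.0031 -0.0543  1.9699] turn [-0.0015  0.0017 -0.0001]
```

Underside is about 30 mm above the block now. I look from all cameras before the last 2 cm.

Run:
```python
from h import *
for n in('scene','top','wrist'):
    im=ctrl.get_image(n);np.savez(f'{n}7.npz',**im);px=im['pixels']
    u,v=proj(im,[.533,-.351,.05]).astype(int)
    f=px[max(0,v-60):v+60,max(0,u-70):u+70]
    cv2.imwrite(f'pics/{n}7.png',cv2.resize(f,None,fx=5,fy=5,interpolation=cv2.INTER_CUBIC));print(n,u-70,v-60)
s=st()
```

```text
scene 353 219
top 385 135
wrist 248 169
time 10.825
position [ 0.5335 -0.3509  0.254 ]
tool_rot [-0.2901  3.1259 -0.0022]
ft_force [-0.3357  0.8677 -0.8787]
grip_width 0.25867230310737116
joint_positions [ 0.0133  0.4738  0.6761  1.6732 -0.3254  1.1071  2.5382]
[[-0.9829 -0.1841  0.0024]
 [-0.1841  0.9829 -0.0012]
 [-0.0021 -0.0016 -1.    ]]
```

View pics/scene7.png

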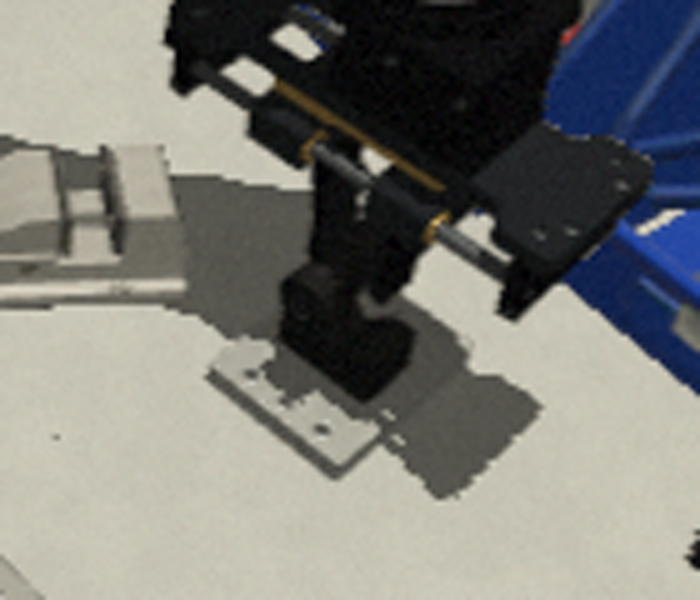

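View pics/wrist7.png

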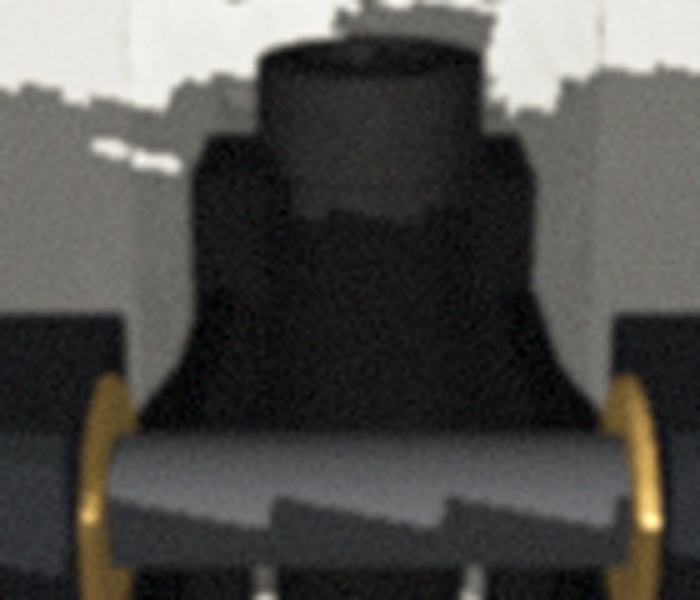

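View pics/top7.png

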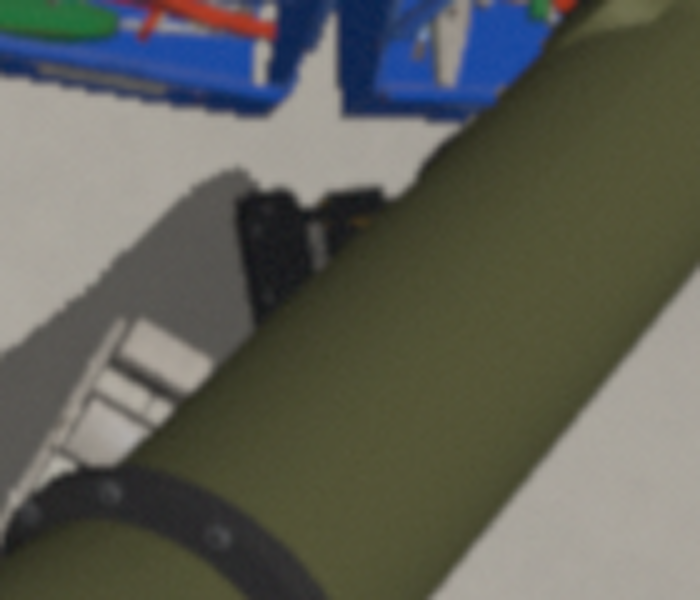

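The scene view shows the tube above the block and the wrist view shows it between the plate's side edges. I now measure tube against plate in the same wrist picture, so the camera bias cancels.

Run:
```python
from h import *
s=ctrl.get_state();R=Ro.from_rotvec(s['tool_rot']).as_matrix();p=np.array(s['position'])
im=dict(np.load('wrist7.npz'));px=im['pixels'];g=px.max(2);W=cloud(im);T=(W-p)@R*1000;Z=W[...,2]*1000
tl=lambda u,v,z:(ray(im,u,v,z)-p)@R*1000
L=[];Rr=[]
for v in range(100,200,4):
    u=np.where((Z[v,220:430]>7)&(Z[v,220:430]<18))[0]+220
    if len(u)>8:
        l,r=tl(u.min()-.5,v,.012),tl(u.max()+.5,v,.012);print(v,u.min(),u.max(),l[:2],r[:2],'c',(l+r)[1]/2)
        if r[1]-l[1]>70:L.append(l[:2]);Rr.append(r[:2])
for E in(L,Rr):
    f=cv2.fitLine(np.array(E,'f4'),cv2.DIST_HUBER,0,.01,.01).ravel();print('edge angle in tool deg',np.degrees(np.arctan(f[1]/f[0])))
# plate far (tool +x) edge
for u in range(290,350,10):
    v=np.where((Z[60:170,u]>7)&(Z[60:170,u]<18))[0]+60
    if len(v):print('end u',u,v.min(),tl(u,v.min()-.5,.012)[:2])
for v in range(180,196,3):
    u=np.where((Z[v,280:370]>50))[0]+280;a,b=tl(u.min()-.5,v,p[2]-.173),tl(u.max()+.5,v,p[2]-.173);print('tube',v,u.min(),u.max(),(a+b)[:2]/2,b[1]-a[1])
for u in (312,322,332):
    v=np.where(Z[150:200,u]>50)[0]+150;print('tube end',u,v.min(),T[v.min()+1,u],T[v.min()+3,u],T[v.min()+6,u])
k=T[(Z>60)&(abs(T[...,1]-2)<10)&(T[...,0]>20)&(T[...,0]<60)];print(np.percentile(k[:,0],[98,99.5,100]))
```

```text
152 275 366 [ 49.97603769 -33.93179766] [49.99251615 36.80527714] c 1.4367397416778722
156 273 368 [ 46.91360079 -35.61002146] [46.93255359 38.47779698] c 1.4338877601483802
160 273 368 [ 43.82859601 -35.75069794] [43.84933258 38.61439872] c 1.4318503873324424
164 273 368 [ 40.72040647 -35.89243166] [40.74295313 38.75202649] c 1.4297974169701568
168 273 429 [ 37.58876983 -36.03523456] [37.62863286 86.45633394] c 25.21054969004698
172 273 429 [ 34.43341977 -36.1791188 ] [34.47633019 86.77592221] c 25.298401705626294
176 274 429 [ 31.2543792  -35.53724864] [31.30008897 87.09793743] c 25.780344391693934
180 274 429 [ 28.05080707 -35.68033006] [28.09963548 87.42240735] c 25.87103864305381
184 274 429 [ 24.82269826 -35.82450736] [24.8746918  87.74936014] c 25.962426390122346
188 274 428 [ 21.56976979 -35.96979318] [21.62462221 87.28437272] c 25.657289771172184
192 274 423 [ 18.29173431 -36.11620036] [18.34795413 83.62560994] c 23.754704788738824
196 274 367 [ 14.98830001 -36.26374193] [15.02553784 39.09023374] c 1.4132459066536107
edge angle in tool deg 0.6634291
edge angle in tool deg -7
[... 379 characters left out ...]
 186 299 344 [38.64552895  2.15959755] 25.126804461492256
tube 189 299 344 [36.96268262  2.16009388] 25.199299628098494
tube 192 300 344 [35.27022657  2.43536477] 24.72267090547075
tube 195 300 344 [33.56782348  2.4366644 ] 24.794413630597646
tube end 312 176 [ 42.24146079  -3.22569678 180.21396863] [ 41.37025219  -3.18841374 178.78518971] [ 41.92553935  -2.84228922 167.87646778]
tube end 322 176 [ 41.91294701   2.45465232 181.93796834] [ 40.72196089   2.45587182 182.06107815] [ 38.89912038   2.45802669 182.36403835]
tube end 332 176 [ 42.33161512   8.10788835 179.74552791] [ 41.31103067   8.09427141 179.08821854] [ 42.13885643   7.64165068 166.8589374 ]
[41.52719422 42.29431075 42.58233153]
```

Call:
{"method": "play_rows", "body": {"targets": "0.16 -0.07 0.5 -0.0015 0.002 0 -1;0 0 0.8 0 0 0 -1;0 0 0.6 0 0 0 -1;0 0 0 0 0 0 -1;0 0 0 0 0 0 -1"}}

```text
time: 11.45
position: [0.532, -0.3521, 0.2339]
tool_rot: [-0.29, 3.128, -0.0]
ft_force: [-0.1, 0.0, -0.7]
grip_width: 0.262
```

```bash
python3 need.py .532 -.3519 .234 10.6
```

```text
time 11.45
position [ 0.532  -0.3521  0.2339]
tool_rot [-0.29    3.1277 -0.0003]
ft_force [-0.0704  0.039  -0.6807]
grip_width 0.26241650192154864
joint_positions [ 0.0242  0.496   0.6662  1.6886 -0.341   1.0755  2.5517]
[[-0.9829 -0.1839  0.0005]
 [-0.1839  0.9829 -0.0002]
 [-0.0005 -0.0002 -1.    ]]
grasp [ 0.5321 -0.3521  0.0609]
need cm [-0.0063  0.0146 -0.0101] turn [-0.0002  0.0005 -0.0001]
```

Run:
```python
from h import *
im=ctrl.get_image('wrist');np.savez('w8.npz',**im)
s=ctrl.get_state();R=Ro.from_rotvec(s['tool_rot']).as_matrix();p=np.array(s['position']);print(p)
px=im['pixels'];W=cloud(im);T=(W-p)@R*1000;Z=W[...,2]*1000
tl=lambda u,v,z:(ray(im,u,v,z)-p)@R*1000
for v in range(150,166,4):
    u=np.where((Z[v,220:430]>7)&(Z[v,220:430]<18))[0]+220
    if len(u):l,r=tl(u.min()-.5,v,.012),tl(u.max()+.5,v,.012);print(v,'w',r[1]-l[1],'c',(l+r)[1]/2)
u=320;v=np.where((Z[60:170,u]>7)&(Z[60:170,u]<18))[0]+60;print('plate end',tl(u,v.min()-.5,.012)[:2])
for v in (182,188,194):
    u=np.where((Z[v,280:370]>43))[0]+280;a,b=tl(u.min()-.5,v,p[2]-.173),tl(u.max()+.5,v,p[2]-.173);print('tube',v,(a+b)[:2]/2,b[1]-a[1])
k=T[(Z>42)&(abs(T[...,1]-2)<10)&(T[...,0]>20)&(T[...,0]<60)];print('tube end',np.percentile(k[:,0],[98,99.5,100]),'top z mm',[np.median(Z[(abs(T[...,0]-x)<2)&(abs(T[...,1]-2)<2)&(Z>60)]) for x in(30,35,38)])
k=W[(abs(T[...,0])<60)&(abs(T[...,1])<45)];
im=ctrl.get_image('scene');f=im['pixels'][200:340,350:500];cv2.imwrite('pics/s8.png',cv2.resize(f,None,fx=5,fy=4.2,interpolation=cv2.INTER_CUBIC))
cv2.imwrite('pics/s8f.png',im['pixels'])
```

```text
[ 0.53196302 -0.35198315  0.23390328]
158 w 71.76179920711574 c 2.143048099232246
162 w 74.1479743597809 c 1.7909314331031716
plate end [48.77494739  1.09101536]
tube 182 [40.73492337  2.11453963] 25.056758585627477
tube 188 [37.38299422  2.11586866] 25.20038043715818
tube 194 [33.99248694  2.39272496] 24.79463425492434
tube end [41.45606038 42.17224472 42.43991637] top z mm [np.float64(138.2302049237312), np.float64(73.74836919232348), np.float64(72.11882712160069)]
```

View pics/s8.png

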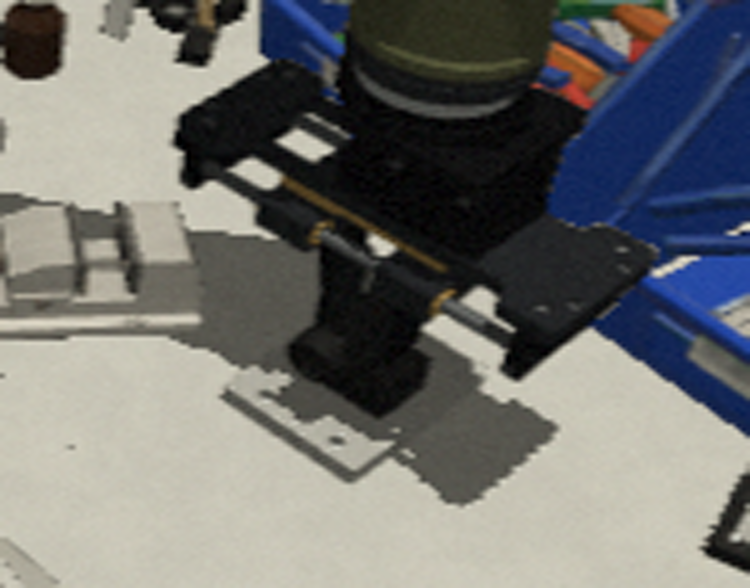

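View pics/s8f.png

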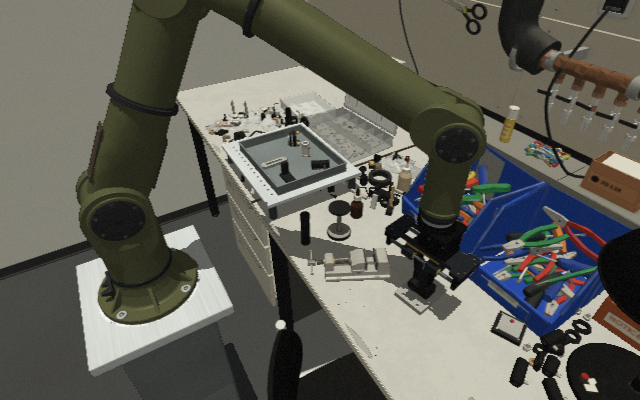

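The full scene view shows all three standing things still upright. The tube hovers over the block, with its top at about 72 mm, so the gap is about 10 mm. I let it settle and hand in.

Call:
{"method": "play_rows", "body": {"targets": "0 0 0 0 0 0 -1;0 0 0 0 0 0 -1"}}

```text
time: 11.8
position: [0.5322, -0.3521, 0.2344]
tool_rot: [-0.29, 3.127, -0.001]
ft_force: [-0.2, -0.1, 0.0]
grip_width: 0.261
```

Run:
```python
from h import *
s=st();print(s['qd']);print(ctrl.close_job())
```

```text
time 11.8
position [ 0.5322 -0.3521  0.2344]
tool_rot [-0.2903  3.1269 -0.0009]
ft_force [-0.2061 -0.0685  0.0029]
grip_width 0.2613426312607214
joint_positions [ 0.024   0.4953  0.6663  1.6882 -0.3409  1.0756  2.5517]
[[-0.9829 -0.1841  0.0013]
 [-0.1841  0.9829 -0.0005]
 [-0.0012 -0.0007 -1.    ]]
[ 0.0006 -0.0018  0.0006 -0.0006 -0.0016 -0.      0.0001]
the job is handed in; nothing more can be done
None
```

The long tube is in the gripper, hovering still and level about 10 mm above the V-block, and I handed the job in at 11.8 s. I took it from the bin, carried it over the standing things with its underside about 0.2 m above the table, and stopped it over the groove.

**Last checks**
- **Position:** in one wrist picture, tube against plate, it was within about 0.5 mm both across and along the groove. The yaw (about 10.6°) agreed to about half a degree.
- **Level and height:** the tool tilt was about 0.001 rad. The tube's top was about 72 mm above the table, so its underside was about 48 mm.
- **Stillness and contact:** joint speeds were near zero, and the force readings showed no contact.
- **Standing things:** the disc post, dropper and tall holder were still upright in the last scene picture.

**Disagreements:**
- **Wrist camera offset:** it showed a steady sideways offset of about 2 mm against the gripper's own centre. I therefore measured tube and plate in the same picture rather than relying on absolute positions.
- **Grip along the tube:** the tube sat about 2 mm off the grasp centre lengthwise. I corrected this before the final descent, but that figure is only good to about 1 mm.
- **Top camera:** it could not confirm the final pose because the arm blocked its view.

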